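# Unlock the side guide and slide it home

## Task

The side guide of the feed board has to go over to its stop for a wider sheet. With a fingertip against the knurled rim, unscrew the large locking collar counter-clockwise by two full turns (not past two and a quarter, or it comes off its thread), and only then push the guide bar by its free end until it is fully home against the end stop. Leave the collar at two turns, and pick up or disturb none of the things lying around.

Things in the scene. Friction and masses are not known exactly. Their poses are not given: they have to be found in the camera images.
- unit: Side-guide unit of a press feed board, fixed to the table: grey base plate 150 x 370 x 12 mm; a low bridge over its middle (150 mm along x, 50 along y, top 54 mm above the table) carries the collar. Origin on the table under the collar's axis. z up; y along the slideway, from the bar's pushing end (-y) to the end stop (+y); x across. Base reaches from y -210 to +160 mm.
- collar_axis (a point): Fixed point on the vertical axis of the locking collar, 82 mm above the table, half-way up the rim when tight. Collar: big steel disc, 100 mm diameter plus 20 upright ridges 4 mm proud (108 mm over them); rim 24 mm tall, 70 to 94 mm above the table when tight; 34 mm hub, 7 mm high, on top. 16 mm of open space under the rim; nothing stands around it at its height.
- collar (a joint): Unscrewing of the collar, rad: 0 tight (start), grows counter-clockwise seen from above, 6.283 a turn. Dry friction 0.08 N m (1.6 N at the rim); stays where left; rises 3 mm a turn. A raised dark rib on top shows its angle: along the unit's +x at 0. Its thread draws a locking pin out of the guide bar, free at about 1.7 turns.
- guide_end (a point): Centre of the flat upright end face (100 mm wide across the unit, 20 mm tall, 14 to 34 mm above the table, 2 mm over the base plate) of the flat aluminium guide bar, at its free end away from the stop: the face to push, along the unit's +y. Moves with the bar. The base plate reaches 50 mm beyond it at the start.
- stop (a point): Middle of the stop face of the dark end stop, a block 104 mm wide, 20 mm thick, top 42 mm above the table: the bar's other end meets it when home. The bar is 220 mm long.
- guide (a joint): Travel of the guide bar, m: 0 at the start (held by the pin, 1 mm of play), 0.060 fully home against the end stop. Dry friction 3 N; stays where left.
- tin: squat plain metal ink tin, 86 mm diameter, 58 mm tall; loose, not part of the job. Origin at the centre of its underside (hand tools: of their length).
- jar: small screw-top jar, 48 mm diameter, 55 mm tall; loose, not part of the job. Origin at the centre of its underside (hand tools: of their length).
- knife: ink knife (spatula) lying flat; loose, not part of the job. Origin at the centre of its underside (hand tools: of their length).
- tape: roll of card tape lying flat, 90 mm diameter, 24 mm tall; loose, not part of the job. Origin at the centre of its underside (hand tools: of their length).
- wash: white bottle, 68 mm diameter, 170 mm tall; loose, not part of the job. Origin at the centre of its underside (hand tools: of their length).
- pot: open dark metal pot, 76 mm diameter, 85 mm tall; loose, not part of the job. Origin at the centre of its underside (hand tools: of their length).
- wrench: wrench lying flat; loose, not part of the job. Origin at the centre of its underside (hand tools: of their length).

How it is judged:
By the outcome, as a careful person would: the job done as asked, in the order asked, and still so for the second after the job is handed in, with the robot touching nothing.
It also fails if it takes over 64 s, if anything falls off the work surface, if the arm or the gripper's body presses on something with over 40 N, if the wrist force passes 120 N, or if a joint passes its speed limit or range.

## Robot

A 6-joint arm with a two-finger parallel gripper is mounted at the origin on the work surface. World frame = base frame: x ahead of the robot, y to its left, z up, the work surface at z = 0. Lengths are in m, angles in rad, forces in N, time in s.
With the tool pointing down it reaches from about 0.35 to 0.8 m from the base axis. Payload 7.3 kg.
Tool frame: the origin (TCP) lies between the finger pads; the fingertips stand 19 mm ahead of it and the grasp point (between the pads) is the TCP; y points along the fingers, z is the direction in which the jaws open and shut, and the axes are right-handed (so a half turn about y gives the same grasp; the last joint's range is limited). The gripper opens to 85 mm and grips with 20 to 120 N. Pads are 22 mm wide; open, the fingers measure 114 mm over their backs; the gripper's body (76 mm by 85 mm) begins 54 mm behind the grasp point. The pads swing forward as they close: fully open they stand 13 mm farther back than shut.
Start: joints at [1.049, 0.342, 1.524, -0, 1.275, -0.146], TCP at [0.193, 0.488, 0.25] pointing down, gripper open.
Joint ranges: [-2.53, 2.53], [-0.77, 2.02], [0.04, 2.7], [-1, 4.14], [0.28, 2.66], [-3.11, 3.11]. Speed limits (rad/s): [2.57, 2.57, 3.14, 3.14, 3.14, 3.14].

## Interface

Orientations are given as a 3x3 rotation matrix whose columns are the frame's x, y, z axes.
In Python, from cell import ctrl gives the robot as it stands.
- The arm moves only by the tool move_arm, never from a script. Its argument "plan" is a list of rows, each an object with "offset": the shift along the world's x, y, z in m, a list of three; "rotation": the turn, a rotation vector about the world's x, y, z in degrees, a list of three; "gripper": the closure, from 0 (fully open) to 1 (shut). In form: [{"offset": [tx, ty, tz], "rotation": [rx, ry, rz], "gripper": gripper}, ...]. A call has 1 to 5 rows; each row shifts and turns the commanded pose from where the row before left it; what a row does not reach is not made up. A row lasts 1/8 s, in which the tool goes at most 62.5 mm and 10.7 degrees, less where a joint would pass 70% of its speed; a pose out of reach is approached as far as the arm can. A call with a gripper value outside its range is refused whole. The fingers move at their own pace and stop on an object; "squeeze" is the grip in N (left out, the last holds). Time passes only in rows, so rows that do not move let the fingers close. It gives the time, the measured TCP pose, the force and the opening at its end, in the units of the state.
- ctrl.sense(): the state, without advancing time (a new reading comes with each control period).
- ctrl.get_image(name): name is "scene" or "top"; returns the picture (420x560x3 uint8, red, green, blue); there is no depth.
- ctrl.camera_model(name): a dict with "fx", "fy", "cx", "cy" (pixels), "world_from_camera" (4x4, takes a point from camera to world coordinates). Camera axes: x right, y up, looking along -z (the intrinsics and any distortion apply to the point x, -y, -z); pixel columns grow to the right and rows downward; lengths in m; the calibration is good to about 2 mm. A picture is of the moment at which its call begins. camera_model takes no time and is no camera call.
- ctrl.close_job(): hands the job in, once; it reports no verdict.
The state is a dict: "time": time; "q": joint angles; "joint_velocities": joint speeds; "joint_efforts": joint torques, N m; "tool_pos": TCP position; "eef_rot": TCP orientation; "contact_force": force on the tool from outside, world axes, zero at the start; "torque": the same for the moment, N m; "grip_width": finger opening in m.
Only numpy, scipy, OpenCV 4.12 (cv2) and the standard library are available. Lean on these libraries where they do the work, as an engineer would, in place of code of your own. Each camera call takes 0.05 s, during which the arm holds its last target. There are 200 camera calls.

## Working session

There is one attempt and no reset: what is moved stays moved. The work goes in short steps, Python scripts to look and compute and a tool call to move; the robot and the scene stay as the last step left them, time stands still between calls to the robot, and variables do not carry over. Pictures are saved under pics/ and viewed, about 8 in all and at most 12, crops included, and the job is handed in when it is done.

Besides the shell and the picture viewer there is one more tool, called after "Call:" in YAML: its name, and indented under it one key for each argument. move_arm: Moves the arm, as the interface text tells. Its arguments: {"type":"object","properties":{"plan":{"type":"array"},"squeeze":{"type":"number"}},"required":["plan"]}

```bash
mkdir -p pics; ls
python3 - <<'E'
from cell import ctrl
import cv2,numpy as np
s=ctrl.sense();print(s)
for n in("scene","top"):
    cv2.imwrite(f"pics/{n}0.png",ctrl.get_image(n)[:,:,::-1]);m=ctrl.camera_model(n);print({k:(np.round(v,4).tolist() if hasattr(v,'__len__') and not isinstance(v,str) else v) for k,v in m.items()})
E
```

```text
pics
{'time': 0.0, 'q': array([ 1.04901576e+00,  3.42709972e-01,  1.52507078e+00,  1.88897756e-05,
        1.27538992e+00, -1.45979419e-01]), 'joint_velocities': array([ 6.40457820e-05,  1.73761195e-04,  3.89715815e-04,  1.02761339e-04,
       -1.13099377e-04,  9.72713525e-04]), 'joint_efforts': array([-8.87642727e-04, -4.33664203e+01, -2.46016145e+01, -1.81697123e-04,
        7.87804252e-03,  1.63484134e-05]), 'tool_pos': array([0.19245091, 0.4880325 , 0.24961379]), 'eef_rot': array([[ 9.30211763e-01, -8.02186962e-04,  3.67022387e-01],
       [-3.67023180e-01, -1.35902386e-03,  9.30210803e-01],
       [-2.47410796e-04, -9.99998755e-01, -1.55860119e-03]]), 'contact_force': array([ 0.92762333,  0.15350266, -0.1529949 ]), 'torque': array([-0.00629003,  0.02122328, -0.01773238]), 'grip_width': 0.08556363355702622}
{'fx': 410.1960306367473, 'fy': 410.1960306367473, 'cx': 283.244647091352, 'cy': 202.03667840644192, 'world_from_camera': [[-0.527, -0.7402, 0.4176, 1.0379], [0.8498, -0.4558, 0.2646, 0.3403], [-0.0055, 0.4944, 0.8692, 1.0958], [0.0, 0.0, 0.0, 1.0]]}
{'fx': 430.40256649372225, 'fy': 430.40256649372225, 'cx': 283.9858926318188, 'cy': 208.52343489856977, 'world_from_camera': [[-0.0047, 0.985, -0.1723, 0.3374], [-1.0, -0.0058, -0.0059, 0.0345], [-0.0068, 0.1722, 0.985, 1.2282], [0.0, 0.0, 0.0, 1.0]]}
```

View pics/top0.png

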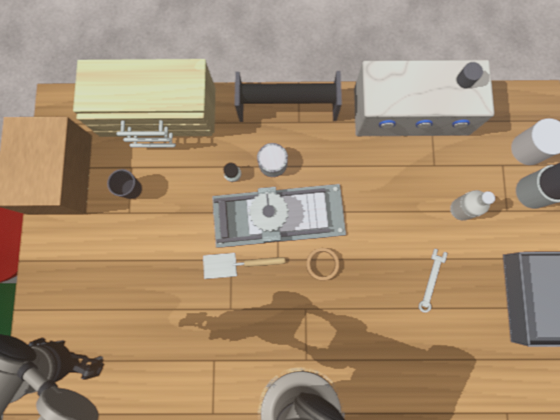

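View pics/scene0.png

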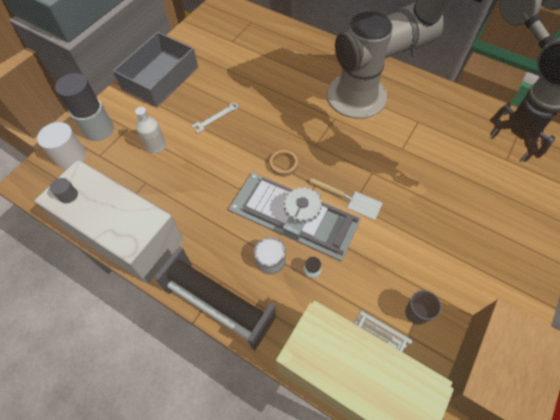

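Run:
```python
import cv2
a=cv2.imread("pics/top0.png")[140:290,190:360];cv2.imwrite("pics/topc.png",cv2.resize(a,None,fx=4.7,fy=4,interpolation=cv2.INTER_CUBIC)[:, :] if 0 else cv2.resize(a,None,fx=4,fy=4,interpolation=cv2.INTER_CUBIC))
```

```text
(no output)
```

View pics/topc.png

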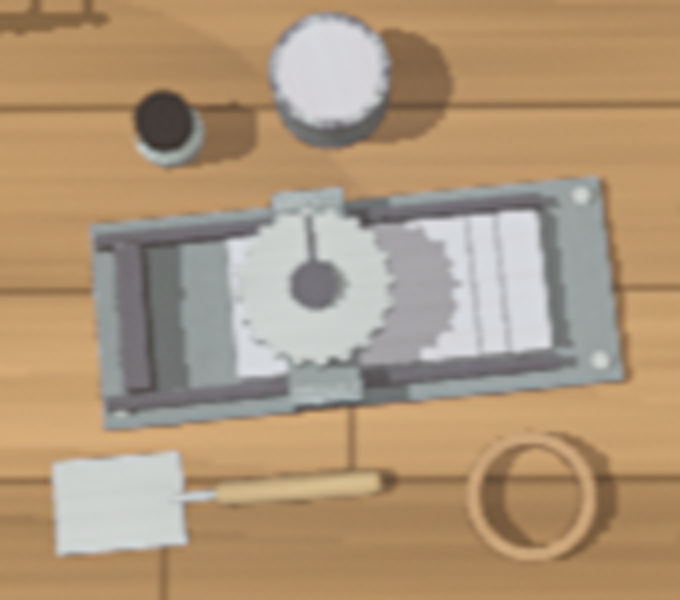

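The crop (4x, origin at 190,140) shows base corners at (93,228), (107,430), (600,178) and (627,378), the hub at (317,285) and the rib pointing up (+x). The bar's free end runs (540,208)-(552,350), and the stop is at the left.

```bash
cat > h.py <<'E'
import numpy as np,cv2
from cell import ctrl
def px2w(n,u,v,z):
    m=ctrl.camera_model(n);T=np.array(m["world_from_camera"])
    d=T[:3,:3]@np.array([(u-m["cx"])/m["fx"],-(v-m["cy"])/m["fy"],-1]);o=T[:3,3]
    return o+d*(z-o[2])/d[2]
def w2px(n,p):
    m=ctrl.camera_model(n);T=np.array(m["world_from_camera"]);c=T[:3,:3].T@(np.array(p)-T[:3,3])
    return m["cx"]+m["fx"]*c[0]/-c[2],m["cy"]-m["fy"]*c[1]/-c[2]
E
python3 - <<'E'
from h import *
g=lambda u,v,z:px2w("top",190+u/4,140+v/4,z)
TL,BL,TR,BR=[g(*p,.012) for p in((93,228),(107,430),(600,178),(627,378))]
print(TL,BL,TR,BR,[np.linalg.norm(x) for x in(TL-TR,BL-BR,TL-BL,TR-BR)])
y=(TL+BL-TR-BR)[:2];th=np.arctan2(-y[0],y[1]);print("yaw",np.degrees(th))
y/=np.linalg.norm(y);C=(TL+BL+TR+BR)/4
print("collar from base",C[:2]+y*.025,"hub",g(317,285,.101), "rim", g(317,287,.094))
print("end",g(540,208,.034),g(552,350,.034))
print("tin",g(330,75,.058),"jar",g(165,122,.055),"tape",g(532,496,.024),"knife handle",g(380,482,.015),g(55,500,.005))
E
```

```text
[0.5850615  0.24581156 0.012     ] [0.43936367 0.23245801 0.012     ] [ 0.61974668 -0.12060286  0.012     ] [ 0.47428111 -0.13579499  0.012     ] [np.float64(0.3680524187062262), np.float64(0.3699047119648608), np.float64(0.14630849077196384), np.float64(0.14625673978884904)]
yaw 5.412065459913976
collar from base [0.52725529 0.08035648] hub [0.52742222 0.08049836 0.101     ] rim [0.52724706 0.08078221 0.094     ]
end [ 0.5931187  -0.07473567  0.034     ] [ 0.49173002 -0.08097534  0.034     ]
tin [0.68463058 0.07327757 0.058     ] jar [0.652048   0.18944558 0.055     ] tape [ 0.39103061 -0.06579871  0.024     ] knife handle [0.40169747 0.03968373 0.015     ] [0.39074604 0.26925081 0.005     ]
```

Call:
move_arm:
  plan:
    - {"offset":[0.012,-0.018,0],"rotation":[0,0,-10.5],"gripper":1}
    - {"offset":[0.012,-0.018,0],"rotation":[0,0,-10.5],"gripper":1}
    - {"offset":[0.012,-0.018,0],"rotation":[0,0,-10.5],"gripper":1}
    - {"offset":[0.012,-0.018,0],"rotation":[0,0,-10.5],"gripper":1}
    - {"offset":[0.012,-0.018,0],"rotation":[0,0,-10.5],"gripper":1}
  squeeze: 50

```text
time: 0.72
tool_pos: [0.2529, 0.3976, 0.25]
eef_rot: [[0.269, -0.0, 0.963], [-0.963, -0.001, 0.269], [0.0, -1.0, -0.001]]
contact_force: [0.3, -0.5, -0.2]
grip_width: -0.0001
```

Call:
move_arm:
  plan:
    - {"offset":[0.012,-0.018,0],"rotation":[0,0,-10.5],"gripper":1}
    - {"offset":[0.012,-0.018,0],"rotation":[0,0,-10.5],"gripper":1}
    - {"offset":[0.012,-0.018,0],"rotation":[0,0,-10.5],"gripper":1}
    - {"offset":[0.012,-0.018,0],"rotation":[0,0,-10.5],"gripper":1}
    - {"offset":[0.012,-0.018,0],"rotation":[0,0,-10.5],"gripper":1}

```text
time: 1.35
tool_pos: [0.3128, 0.3077, 0.25]
eef_rot: [[-0.6, -0.0, 0.8], [-0.8, -0.0, -0.6], [0.001, -1.0, -0.0]]
contact_force: [-0.5, -0.1, 0.3]
grip_width: -0.0002
```

Call:
move_arm:
  plan:
    - {"offset":[0.012,-0.018,0],"rotation":[0,0,-10.5],"gripper":1}
    - {"offset":[0.012,-0.018,0],"rotation":[0,0,-10.5],"gripper":1}
    - {"offset":[0.012,-0.018,0],"rotation":[0,0,-10.5],"gripper":1}
    - {"offset":[0.012,-0.018,0],"rotation":[0,0,-10.5],"gripper":1}
    - {"offset":[0.012,-0.018,0],"rotation":[0,0,-10.5],"gripper":1}

```text
time: 1.98
tool_pos: [0.3728, 0.2177, 0.25]
eef_rot: [[-1.0, -0.001, 0.011], [-0.011, -0.0, -1.0], [0.001, -1.0, 0.0]]
contact_force: [0.1, -0.2, -0.1]
grip_width: -0.0
```

Call:
move_arm:
  plan:
    - {"offset":[0.012,-0.018,0],"rotation":[0,0,-10.5],"gripper":1}
    - {"offset":[0.012,-0.018,0],"rotation":[0,0,-10.5],"gripper":1}
    - {"offset":[0.012,-0.018,-0.03],"rotation":[0,0,-10.5],"gripper":1}
    - {"offset":[0.012,-0.018,-0.03],"rotation":[0,0,-10.5],"gripper":1}
    - {"offset":[0.012,-0.018,-0.03],"rotation":[0,0,-10.5],"gripper":1}

```text
time: 2.6
tool_pos: [0.4328, 0.1277, 0.1593]
eef_rot: [[-0.617, -0.0, -0.787], [0.787, -0.0, -0.617], [0.0, -1.0, 0.0]]
contact_force: [-0.6, -0.2, 0.3]
grip_width: -0.0003
```

Run:
```python
from h import *
s=ctrl.sense();print(s["time"],s["q"],s["tool_pos"],s["contact_force"])
im=ctrl.get_image("scene")[160:270,215:375,::-1]
cv2.imwrite("pics/s1.png",cv2.resize(im,None,fx=5,fy=5,interpolation=cv2.INTER_CUBIC))
```

```text
2.6 [ 1.16887893e-01  3.13315148e-01  1.85039852e+00 -2.71842699e-05
  9.78149269e-01  2.59318392e+00] [0.43281855 0.12774114 0.15927964] [-0.5646269  -0.22136959  0.25330999]
```

View pics/s1.png

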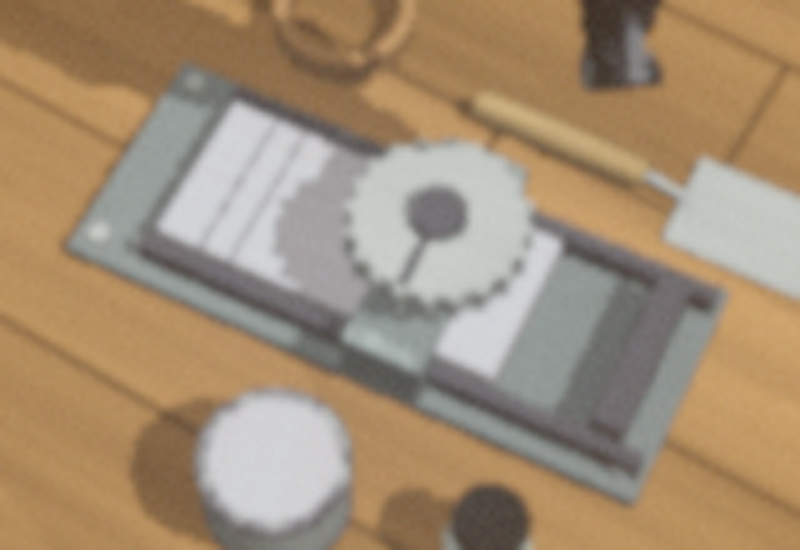

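The picture shows the rib along unit +x, with its end at crop (400,285), so the collar is still at 0. Next I position the tip beside the rim and generate an orbit table.

```bash
cat >> h.py <<'E'
C=np.array([.5274,.0804])
def orbit(phis,rs,p0=None):
    p=ctrl.sense()["tool_pos"][:2] if p0 is None else np.array(p0)
    for f,r in zip(phis,rs):
        t=C+r*np.array([np.cos(np.radians(f)),np.sin(np.radians(f))]);d=np.round(t-p,4);p=p+d
        print(f,r,d.tolist(),np.round(p,4).tolist())
E
python3 - <<'E'
from h import *
orbit([152]+list(range(152,213,10))+[222,232],[.085,.076,.0745,.073,.0715,.07,.07,.07,.07,.07])
E
```

```text
152 0.085 [0.0201, -0.0056] [0.4523, 0.1203]
152 0.076 [0.008, -0.0042] [0.4603, 0.1161]
162 0.0745 [-0.0038, -0.0127] [0.4565, 0.1034]
172 0.073 [-0.0014, -0.0128] [0.4551, 0.0906]
182 0.0715 [0.0008, -0.0127] [0.4559, 0.0779]
192 0.07 [0.003, -0.0121] [0.4589, 0.0658]
202 0.07 [0.0036, -0.0116] [0.4625, 0.0542]
212 0.07 [0.0055, -0.0109] [0.468, 0.0433]
222 0.07 [0.0074, -0.0097] [0.4754, 0.0336]
232 0.07 [0.0089, -0.0084] [0.4843, 0.0252]
```

Call:
move_arm:
  plan:
    - {"offset":[0.0195,-0.0074,-0.02],"rotation":[0,0,-10.5],"gripper":1}
    - {"offset":[0,0,-0.02],"rotation":[0,0,-10.5],"gripper":1}
    - {"offset":[0,0,-0.02],"rotation":[0,0,0],"gripper":1}

```text
time: 3.02
tool_pos: [0.4521, 0.1211, 0.0998]
eef_rot: [[-0.299, -0.001, -0.954], [0.954, 0.0, -0.299], [0.0, -1.0, 0.0]]
contact_force: [0.1, 0.3, -0.2]
grip_width: -0.0
```

Call:
move_arm:
  plan:
    - {"offset":[0.008,-0.004,0],"rotation":[0,0,0],"gripper":1}
    - {"offset":[-0.0038,-0.0127,0],"rotation":[0,0,10],"gripper":1}
    - {"offset":[-0.0014,-0.0128,0],"rotation":[0,0,10],"gripper":1}
    - {"offset":[0.0008,-0.0127,0],"rotation":[0,0,10],"gripper":1}
    - {"offset":[0.003,-0.0121,0],"rotation":[0,0,10],"gripper":1}

```text
time: 3.65
tool_pos: [0.4597, 0.0662, 0.1015]
eef_rot: [[-0.847, 0.002, -0.532], [0.532, -0.0, -0.847], [-0.002, -1.0, -0.001]]
contact_force: [-0.2, -0.8, 0.5]
grip_width: 0.0
```

Run:
```python
from h import *
s=ctrl.sense();print(s["q"],s["tool_pos"],s["contact_force"],s["torque"])
im=ctrl.get_image("scene")[170:240,255:355,::-1]
s=ctrl.sense();p=s["tool_pos"][:2]-C;print(s["tool_pos"],s["contact_force"],np.hypot(*p),np.degrees(np.arctan2(p[1],p[0])))
cv2.imwrite("pics/s2.png",cv2.resize(im,None,fx=8,fy=8,interpolation=cv2.INTER_CUBIC))
orbit([202,212,222,232,242],[.07]*5)
```

```text
[-2.22549174e-02  4.21207765e-01  1.88365654e+00 -1.38859700e-04
  8.35014991e-01  2.10943879e+00] [0.45974296 0.06615537 0.10153993] [-0.2307113  -0.80563952  0.54528723] [ 0.02991401 -0.05017201 -0.00463539]
[0.46031273 0.06514158 0.10155683] [ 1.4429347  -0.0496681  -1.07215377] 0.06880059197413176 -167.18654336406976
202 0.07 [0.0022, -0.011] [0.4625, 0.0541]
212 0.07 [0.0055, -0.0108] [0.468, 0.0433]
222 0.07 [0.0074, -0.0098] [0.4754, 0.0335]
232 0.07 [0.0089, -0.0083] [0.4843, 0.0252]
242 0.07 [0.0102, -0.0066] [0.4945, 0.0186]
```

View pics/s2.png

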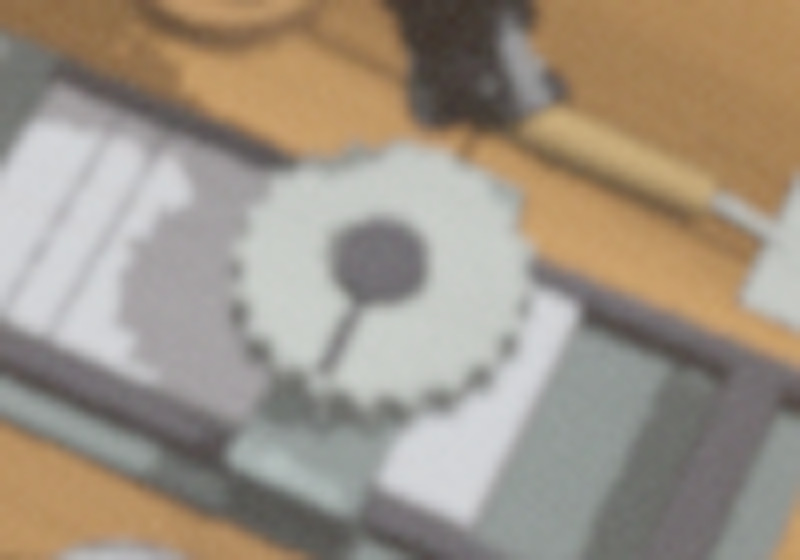

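The image shows the tip (crop 450,120) about 7 mm clear of the rim and the rib unmoved, so the finger tip is slimmer than I assumed. I'll spiral in further.

Run:
```python
from h import *
orbit([203,213,223,233,243],[.0675,.066,.0645,.063,.0615])
```

```text
203 0.0675 [0.005, -0.0111] [0.4653, 0.054]
213 0.066 [0.0067, -0.0096] [0.472, 0.0444]
223 0.0645 [0.0082, -0.008] [0.4802, 0.0364]
233 0.063 [0.0093, -0.0064] [0.4895, 0.03]
243 0.0615 [0.01, -0.0044] [0.4995, 0.0256]
```

Call:
move_arm:
  plan:
    - {"offset":[0.005,-0.011,-0.001],"rotation":[0,0,10],"gripper":1}
    - {"offset":[0.0067,-0.0096,-0.001],"rotation":[0,0,10],"gripper":1}
    - {"offset":[0.0082,-0.008,0],"rotation":[0,0,10],"gripper":1}

```text
time: 4.08
tool_pos: [0.4795, 0.0378, 0.0992]
eef_rot: [[-0.999, 0.001, -0.041], [0.041, -0.0, -0.999], [-0.001, -1.0, 0.0]]
contact_force: [0.2, 0.1, 0.4]
grip_width: -0.0001
```

Call:
move_arm:
  plan:
    - {"offset":[0.0093,-0.0064,0],"rotation":[0,0,10],"gripper":1}
    - {"offset":[0.01,-0.0044,0],"rotation":[0,0,10],"gripper":1}

```text
time: 4.32
tool_pos: [0.4988, 0.027, 0.0993]
eef_rot: [[-0.953, 0.001, 0.304], [-0.304, -0.0, -0.953], [-0.001, -1.0, 0.001]]
contact_force: [-3.0, 0.9, 1.2]
grip_width: 0.0002
```

Run:
```python
from h import *
s=ctrl.sense();p=s["tool_pos"][:2]-C;print(s["tool_pos"],s["contact_force"],s["torque"],np.hypot(*p),np.degrees(np.arctan2(p[1],p[0])))
orbit([253,263,273,283,293],[.0605,.0595,.0585,.0575,.057])
```

```text
[0.49879224 0.02704873 0.0992778 ] [-2.98083091  0.93274497  1.16171847] [0.15172478 0.45084383 0.07777593] 0.060537277660659916 -118.2008806782088
253 0.0605 [0.0109, -0.0045] [0.5097, 0.0225]
263 0.0595 [0.0105, -0.0012] [0.5202, 0.0213]
273 0.0585 [0.0103, 0.0006] [0.5305, 0.0219]
283 0.0575 [0.0098, 0.0024] [0.5403, 0.0243]
293 0.057 [0.0094, 0.0036] [0.5497, 0.0279]
```

Run:
```python
from h import *
orbit(range(253,253+240,10),[.060]*24,[.4995,.0256])
```

```text
253 0.06 [0.0104, -0.0026] [0.5099, 0.023]
263 0.06 [0.0102, -0.0022] [0.5201, 0.0208]
273 0.06 [0.0104, -0.0003] [0.5305, 0.0205]
283 0.06 [0.0104, 0.0014] [0.5409, 0.0219]
293 0.06 [0.0099, 0.0033] [0.5508, 0.0252]
303 0.06 [0.0093, 0.0049] [0.5601, 0.0301]
313 0.06 [0.0082, 0.0064] [0.5683, 0.0365]
323 0.06 [0.007, 0.0078] [0.5753, 0.0443]
333 0.06 [0.0056, 0.0089] [0.5809, 0.0532]
343 0.06 [0.0039, 0.0097] [0.5848, 0.0629]
353 0.06 [0.0022, 0.0102] [0.587, 0.0731]
363 0.06 [0.0003, 0.0104] [0.5873, 0.0835]
373 0.06 [-0.0014, 0.0104] [0.5859, 0.0939]
383 0.06 [-0.0033, 0.0099] [0.5826, 0.1038]
393 0.06 [-0.0049, 0.0093] [0.5777, 0.1131]
403 0.06 [-0.0064, 0.0082] [0.5713, 0.1213]
413 0.06 [-0.0078, 0.007] [0.5635, 0.1283]
423 0.06 [-0.0089, 0.0056] [0.5546, 0.1339]
433 0.06 [-0.0097, 0.0039] [0.5449, 0.1378]
443 0.06 [-0.0102, 0.0022] [0.5347, 0.14]
453 0.06 [-0.0104, 0.0003] [0.5243, 0.1403]
463 0.06 [-0.0104, -0.0014] [0.5139, 0.1389]
473 0.06 [-0.0099, -0.0033] [0.504, 0.1356]
483 0.06 [-0.0093, -0.0049] [0.4947, 0.1307]
```

Call:
move_arm:
  plan:
    - {"offset":[0.0102,-0.0025,0],"rotation":[0,0,10],"gripper":1}
    - {"offset":[0.0104,-0.002,0],"rotation":[0,0,10],"gripper":1}
    - {"offset":[0.0104,-0.0005,0],"rotation":[0,0,10],"gripper":1}
    - {"offset":[0.0104,0.0015,0],"rotation":[0,0,10],"gripper":1}
    - {"offset":[0.0099,0.0033,0],"rotation":[0,0,10],"gripper":1}

```text
time: 4.95
tool_pos: [0.5515, 0.0236, 0.1]
eef_rot: [[-0.379, 0.004, 0.925], [-0.925, -0.006, -0.379], [0.004, -1.0, 0.006]]
contact_force: [2.7, -16.0, 0.8]
grip_width: 0.0002
```

Run:
```python
from h import *
s=ctrl.sense();p=s["tool_pos"][:2]-C;print(s["tool_pos"],s["contact_force"],s["torque"],np.hypot(*p),np.degrees(np.arctan2(p[1],p[0])))
im=ctrl.get_image("scene")[170:240,255:355,::-1]
cv2.imwrite("pics/s3.png",cv2.resize(im,None,fx=6,fy=6,interpolation=cv2.INTER_CUBIC))
```

```text
[0.5514851  0.02360811 0.10001773] [  2.66087114 -15.9934481    0.76858694] [-2.63109966 -0.33056032  0.09856935] 0.06168800825741996 -67.01849258646018
```

View pics/s3.png

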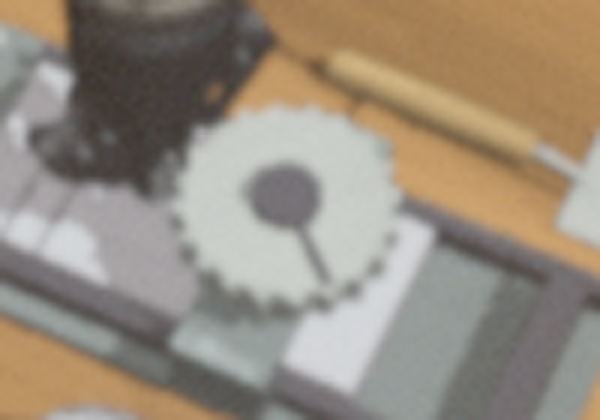

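The rib has turned about 50° counter-clockwise (crop 287,195 to 330,280), so the drive works. Radial load is 16 N, so I'll ease out about 1 mm and carry on.

Call:
move_arm:
  plan:
    - {"offset":[0.0098,0.004,0],"rotation":[0,0,10],"gripper":1}
    - {"offset":[0.0084,0.0064,0],"rotation":[0,0,10],"gripper":1}
    - {"offset":[0.0072,0.0078,0],"rotation":[0,0,10],"gripper":1}
    - {"offset":[0.0057,0.009,0],"rotation":[0,0,10],"gripper":1}
    - {"offset":[0.004,0.0098,0],"rotation":[0,0,10],"gripper":1}

```text
time: 5.62
tool_pos: [0.5905, 0.0619, 0.1009]
eef_rot: [[0.464, 0.014, 0.886], [-0.886, -0.003, 0.464], [0.01, -1.0, 0.011]]
contact_force: [14.8, -8.1, -4.0]
grip_width: 0.0002
```

```bash
cat >> h.py <<'E'
def st():
    s=ctrl.sense();p=s["tool_pos"][:2]-C;f=np.arctan2(p[1],p[0]);F=s["contact_force"]
    print(s["time"],s["tool_pos"].round(4),"r",np.hypot(*p).round(4),"phi",np.degrees(f).round(1),"Fr",F[0]*np.cos(f)+F[1]*np.sin(f),"Ft",-F[0]*np.sin(f)+F[1]*np.cos(f),"q6",np.degrees(s["q"][5]),"yaw",np.degrees(np.arctan2(s["eef_rot"][1,0],s["eef_rot"][0,0])))
def rib(u,v,z=.097):
    p=px2w("scene",u,v,z)[:2]-C;print("rib",np.hypot(*p),(np.degrees(np.arctan2(p[1],p[0]))-5.4)%360)
E
python3 - <<'E'
from h import *
st();rib(255+330/6,170+280/6); rib(255+326/8,170+370/8,.095);rib(255+285/6,170+195/6,.101)
orbit(range(353,503,10),[.0610]*15)
E
```

```text
5.625 [0.5905 0.0619 0.1009] r 0.0658 phi -16.4 Fr 16.4287043274034 Ft -3.567939829536284 q6 -28.85066579116119 yaw -62.356194843322065
rib 0.05293501663001833 48.29481315054234
rib 0.05049635261790794 3.9461762350636604
rib 0.00662369670310413 26.419702129739143
353 0.061 [-0.0026, 0.0111] [0.5879, 0.073]
363 0.061 [0.0004, 0.0106] [0.5883, 0.0836]
373 0.061 [-0.0015, 0.0106] [0.5868, 0.0942]
383 0.061 [-0.0033, 0.0101] [0.5835, 0.1043]
393 0.061 [-0.005, 0.0094] [0.5785, 0.1137]
403 0.061 [-0.0065, 0.0083] [0.572, 0.122]
413 0.061 [-0.0079, 0.0071] [0.5641, 0.1291]
423 0.061 [-0.009, 0.0057] [0.5551, 0.1348]
433 0.061 [-0.0099, 0.004] [0.5452, 0.1388]
443 0.061 [-0.0104, 0.0022] [0.5348, 0.141]
453 0.061 [-0.0106, 0.0003] [0.5242, 0.1413]
463 0.061 [-0.0105, -0.0014] [0.5137, 0.1399]
473 0.061 [-0.0101, -0.0033] [0.5036, 0.1366]
483 0.061 [-0.0094, -0.005] [0.4942, 0.1316]
493 0.061 [-0.0084, -0.0066] [0.4858, 0.125]
```

Run:
```python
from h import *
g=lambda u,v,z:px2w("scene",215+u/5,160+v/5,z)
P=np.array([g(*p,.012) for p in((68,245),(188,65),(725,290),(632,503))]);print(P.round(4),[np.linalg.norm(P[i]-P[(i+1)%4]) for i in range(4)])
y=(P[2]+P[3]-P[0]-P[1])[:2];y/=np.linalg.norm(y);print(P.mean(0)[:2]+.025*y,np.degrees(np.arctan2(-y[0],y[1])),g(437,212,.101))
print(px2w("scene",*(255+380/8,170+262/8),.101))
s=ctrl.sense();print("tip scene px",w2px("scene",s["tool_pos"]))
```

```text
[[ 0.624  -0.1172  0.012 ]
 [ 0.4781 -0.1282  0.012 ]
 [ 0.444   0.2332  0.012 ]
 [ 0.5923  0.2492  0.012 ]] [np.float64(0.14630658318321413), np.float64(0.36298549801382735), np.float64(0.1492272237971306), np.float64(0.3677085727636983)]
[0.53234922 0.08415197] 5.16721922080836 [0.53289807 0.08349242 0.101     ]
[0.53371864 0.0842986  0.101     ]
tip scene px (np.float64(284.9456346147532), np.float64(214.3720778399078))
```

```bash
sed -i 's/^C=.*/C=np.array([.5300,.0825])/' h.py
python3 - <<'E'
from h import *
st();orbit(range(350,520,10),[.0615]*17,[.5859,.0624])
E
```

```text
5.625 [0.5905 0.0619 0.1009] r 0.0639 phi -18.8 Fr 16.566859773732087 Ft -2.8586146543268436 q6 -28.85066579116119 yaw -62.356194843322065
350 0.0615 [0.0047, 0.0094] [0.5906, 0.0718]
360 0.0615 [0.0009, 0.0107] [0.5915, 0.0825]
370 0.0615 [-0.0009, 0.0107] [0.5906, 0.0932]
380 0.0615 [-0.0028, 0.0103] [0.5878, 0.1035]
390 0.0615 [-0.0045, 0.0097] [0.5833, 0.1132]
400 0.0615 [-0.0062, 0.0088] [0.5771, 0.122]
410 0.0615 [-0.0076, 0.0076] [0.5695, 0.1296]
420 0.0615 [-0.0088, 0.0062] [0.5607, 0.1358]
430 0.0615 [-0.0097, 0.0045] [0.551, 0.1403]
440 0.0615 [-0.0103, 0.0028] [0.5407, 0.1431]
450 0.0615 [-0.0107, 0.0009] [0.53, 0.144]
460 0.0615 [-0.0107, -0.0009] [0.5193, 0.1431]
470 0.0615 [-0.0103, -0.0028] [0.509, 0.1403]
480 0.0615 [-0.0097, -0.0045] [0.4993, 0.1358]
490 0.0615 [-0.0088, -0.0062] [0.4905, 0.1296]
500 0.0615 [-0.0076, -0.0076] [0.4829, 0.122]
510 0.0615 [-0.0062, -0.0088] [0.4767, 0.1132]
```

Call:
move_arm:
  plan:
    - {"offset":[0.0047,0.0094,0],"rotation":[0,0,10],"gripper":1}
    - {"offset":[0.0009,0.0107,0],"rotation":[0,0,10],"gripper":1}
    - {"offset":[-0.0009,0.0107,0],"rotation":[0,0,10],"gripper":1}
    - {"offset":[-0.0028,0.0103,0],"rotation":[0,0,10],"gripper":1}
    - {"offset":[-0.0045,0.0097,0],"rotation":[0,0,10],"gripper":1}

```text
time: 6.25
tool_pos: [0.5866, 0.1159, 0.101]
eef_rot: [[0.977, 0.012, 0.214], [-0.214, 0.002, 0.977], [0.011, -1.0, 0.004]]
contact_force: [9.8, 3.7, -1.0]
grip_width: -0.0003
```

```bash
python3 -c "
from h import *
st()"
```

```text
6.25 [0.5866 0.1159 0.101 ] r 0.0657 phi 30.6 Fr 10.255162847303568 Ft -1.8187890616581535 q6 -73.87621556318163 yaw -12.33599296420249
```

Call:
move_arm:
  plan:
    - {"offset":[-0.0055,0.0092,0],"rotation":[0,0,10],"gripper":1}
    - {"offset":[-0.0074,0.0078,0],"rotation":[0,0,10],"gripper":1}
    - {"offset":[-0.0088,0.0062,0],"rotation":[0,0,10],"gripper":1}
    - {"offset":[-0.0097,0.0045,0],"rotation":[0,0,10],"gripper":1}
    - {"offset":[-0.0103,0.0028,0],"rotation":[0,0,10],"gripper":1}

```text
time: 6.88
tool_pos: [0.5427, 0.1475, 0.1009]
eef_rot: [[0.791, 0.008, -0.611], [0.611, 0.003, 0.791], [0.008, -1.0, -0.002]]
contact_force: [4.2, 5.4, 3.8]
grip_width: 0.0001
```

```bash
python3 -c "
from h import *
st()"
```

```text
6.875 [0.5427 0.1475 0.1009] r 0.0662 phi 78.9 Fr 6.138485569039753 Ft -3.0646368875666514 q6 -120.44513957961735 yaw 37.684278223898396
```

Call:
move_arm:
  plan:
    - {"offset":[-0.0107,0.0009,0],"rotation":[0,0,10],"gripper":1}
    - {"offset":[-0.0107,-0.0009,0],"rotation":[0,0,10],"gripper":1}
    - {"offset":[-0.0103,-0.0028,0],"rotation":[0,0,10],"gripper":1}
    - {"offset":[-0.0097,-0.0045,0],"rotation":[0,0,10],"gripper":1}

```text
time: 7.38
tool_pos: [0.4996, 0.1404, 0.1006]
eef_rot: [[0.213, 0.004, -0.977], [0.977, 0.004, 0.213], [0.004, -1.0, -0.003]]
contact_force: [-2.0, 7.9, 7.8]
grip_width: 0.0
```

```bash
python3 -c "
from h import *
st();print(np.degrees(ctrl.sense()['q']))"
```

```text
7.375 [0.4996 0.1404 0.1006] r 0.0654 phi 117.7 Fr 7.914361261594481 Ft -1.9505216713890943 q6 -160.69481611757308 yaw 77.68324236913136
[   7.12893178   28.68146954   99.6408296     0.22657375   51.43712483
 -160.69481612]
```

Contact at 118° with q6 near its limit: the collar should be at about 235°. I back off radially and rewind the wrist in free air.

Call:
move_arm:
  plan:
    - {"offset":[-0.016,0.03,0],"rotation":[0,0,0],"gripper":1}
    - {"offset":[0,0,0],"rotation":[0,0,-10.5],"gripper":1}
    - {"offset":[0,0,0],"rotation":[0,0,-10.5],"gripper":1}
    - {"offset":[0,0,0],"rotation":[0,0,-10.5],"gripper":1}
    - {"offset":[0,0,0],"rotation":[0,0,-10.5],"gripper":1}

```text
time: 8.0
tool_pos: [0.4833, 0.1685, 0.0993]
eef_rot: [[0.819, 0.001, -0.574], [0.574, 0.0, 0.819], [0.001, -1.0, -0.0]]
contact_force: [-0.7, -0.6, -0.4]
grip_width: -0.0
```

Call:
move_arm:
  plan:
    - {"offset":[0,0,0],"rotation":[0,0,-10.5],"gripper":1}
    - {"offset":[0,0,0],"rotation":[0,0,-10.5],"gripper":1}
    - {"offset":[0,0,0],"rotation":[0,0,-10.5],"gripper":1}
    - {"offset":[0,0,0],"rotation":[0,0,-10.5],"gripper":1}
    - {"offset":[0,0,0],"rotation":[0,0,-10.5],"gripper":1}

```text
time: 8.62
tool_pos: [0.4833, 0.1684, 0.0993]
eef_rot: [[0.954, 0.001, 0.301], [-0.301, 0.0, 0.954], [0.001, -1.0, 0.001]]
contact_force: [1.3, 0.4, 0.2]
grip_width: -0.0001
```

Call:
move_arm:
  plan:
    - {"offset":[0,0,0],"rotation":[0,0,-10.5],"gripper":1}
    - {"offset":[0,0,0],"rotation":[0,0,-10.5],"gripper":1}
    - {"offset":[0,0,0],"rotation":[0,0,-10.5],"gripper":1}
    - {"offset":[0,0,0],"rotation":[0,0,-10.5],"gripper":1}
    - {"offset":[0,0,0],"rotation":[0,0,-10.5],"gripper":1}

```text
time: 9.25
tool_pos: [0.4833, 0.1684, 0.0993]
eef_rot: [[0.342, 0.001, 0.94], [-0.94, 0.0, 0.342], [0.0, -1.0, 0.001]]
contact_force: [-0.5, -0.1, -0.2]
grip_width: -0.0003
```

Call:
move_arm:
  plan:
    - {"offset":[0,0,0],"rotation":[0,0,-10.5],"gripper":1}
    - {"offset":[0,0,0],"rotation":[0,0,-10.5],"gripper":1}
    - {"offset":[0,0,0],"rotation":[0,0,-10.5],"gripper":1}
    - {"offset":[0,0,0],"rotation":[0,0,-10.5],"gripper":1}
    - {"offset":[0,0,0],"rotation":[0,0,-10.5],"gripper":1}

```text
time: 9.88
tool_pos: [0.4833, 0.1684, 0.0993]
eef_rot: [[-0.537, 0.001, 0.843], [-0.843, 0.0, -0.537], [-0.001, -1.0, 0.001]]
contact_force: [-0.2, 0.3, 0.8]
grip_width: 0.0002
```

Call:
move_arm:
  plan:
    - {"offset":[0,0,0],"rotation":[0,0,-10.5],"gripper":1}
    - {"offset":[0,0,0],"rotation":[0,0,-10.5],"gripper":1}
    - {"offset":[0,0,0],"rotation":[0,0,-10.5],"gripper":1}
    - {"offset":[0,0,0],"rotation":[0,0,-10.5],"gripper":1}
    - {"offset":[0,0,0],"rotation":[0,0,-10.5],"gripper":1}

```text
time: 10.5
tool_pos: [0.4833, 0.1684, 0.0993]
eef_rot: [[-0.996, 0.001, 0.087], [-0.087, 0.0, -0.996], [-0.001, -1.0, -0.0]]
contact_force: [0.8, 0.2, -0.2]
grip_width: -0.0001
```

Call:
move_arm:
  plan:
    - {"offset":[0,0,0],"rotation":[0,0,-10.5],"gripper":1}
    - {"offset":[0,0,0],"rotation":[0,0,-10.5],"gripper":1}
    - {"offset":[0,0,0],"rotation":[0,0,-10.5],"gripper":1}
    - {"offset":[0,0,0],"rotation":[0,0,-10.5],"gripper":1}
    - {"offset":[0,0,0],"rotation":[0,0,-10.5],"gripper":1}

```text
time: 11.12
tool_pos: [0.4834, 0.1684, 0.0993]
eef_rot: [[-0.676, 0.001, -0.737], [0.737, 0.0, -0.676], [-0.001, -1.0, -0.001]]
contact_force: [-0.1, 0.6, -0.3]
grip_width: -0.0001
```

Run:
```python
from h import *
st()
im=ctrl.get_image("scene")[170:240,255:355,::-1]
cv2.imwrite("pics/s4.png",cv2.resize(im,None,fx=6,fy=6,interpolation=cv2.INTER_CUBIC))
```

```text
11.125 [0.4834 0.1684 0.0993] r 0.0978 phi 118.5 Fr 0.6268325381997913 Ft -0.17583543323813963 q6 148.11848575182916 yaw 132.50551737500155
```

View pics/s4.png

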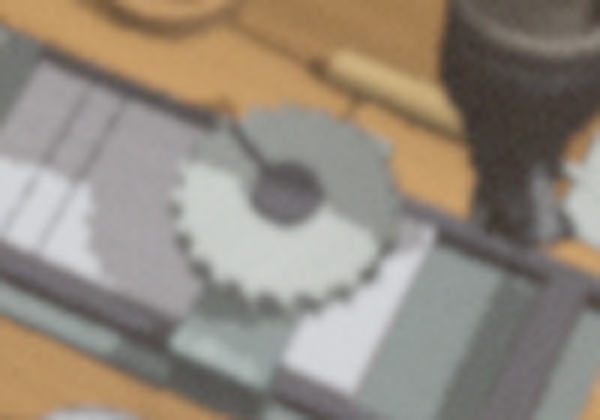

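The rib now points up-left, tip at crop (230,122), hub at (287,190).

```bash
cat >> h.py <<'E'
def rib2(tip,hub,z=.1):
    p=px2w("scene",*tip,z)[:2]-px2w("scene",*hub,z+.005)[:2];print("rib",np.hypot(*p),(np.degrees(np.arctan2(p[1],p[0]))-5.3)%360)
E
python3 - <<'E'
from h import *
g=lambda u,v:(255+u/6,170+v/6)
rib2(g(230,122),g(287,190));rib2(g(330,280),g(287,193),.097);rib2((255+326/8,170+370/8),(255+380/8,170+262/8),.096)
C=np.array([.531,.0835])
import h;h.C=C
st();orbit([152]*2+list(range(162,252,10)),[.075,.070,.068,.066]+[.0625]*9,[.4833,.1678])
E
```

```text
rib 0.04758556334516672 239.3895957909001
rib 0.046934787846154506 50.15644243424064
rib 0.0442027918889268 0.6126597037513726
11.175 [0.4833 0.1684 0.0993] r 0.0974 phi 119.3 Fr -0.6074817998394351 Ft -0.5267305365978099 q6 148.5278178054223 yaw 132.0963792059116
152 0.075 [-0.0185, -0.0491] [0.4648, 0.1187]
152 0.07 [0.0044, -0.0023] [0.4692, 0.1164]
162 0.068 [-0.0029, -0.0119] [0.4663, 0.1045]
172 0.066 [-0.0007, -0.0118] [0.4656, 0.0927]
182 0.0625 [0.0029, -0.0114] [0.4685, 0.0813]
192 0.0625 [0.0014, -0.0108] [0.4699, 0.0705]
202 0.0625 [0.0032, -0.0104] [0.4731, 0.0601]
212 0.0625 [0.0049, -0.0097] [0.478, 0.0504]
222 0.0625 [0.0066, -0.0087] [0.4846, 0.0417]
232 0.0625 [0.0079, -0.0075] [0.4925, 0.0342]
242 0.0625 [0.0092, -0.0059] [0.5017, 0.0283]
```

Call:
move_arm:
  plan:
    - {"offset":[-0.0155,-0.0247,0],"rotation":[0,0,-10],"gripper":1}
    - {"offset":[-0.003,-0.025,0],"rotation":[0,0,-10],"gripper":1}
    - {"offset":[0.0044,-0.0023,0],"rotation":[0,0,0],"gripper":1}
    - {"offset":[-0.0029,-0.0119,0],"rotation":[0,0,10],"gripper":1}
    - {"offset":[-0.0007,-0.0118,0],"rotation":[0,0,10],"gripper":1}

```text
time: 11.8
tool_pos: [0.4656, 0.0929, 0.0988]
eef_rot: [[-0.689, 0.001, -0.725], [0.725, 0.001, -0.689], [-0.0, -1.0, -0.001]]
contact_force: [-2.4, 1.3, 1.0]
grip_width: 0.0001
```

```bash
sed -i 's/^C=.*/C=np.array([.5310,.0835])/' h.py; python3 -c "
from h import *
st()"
```

```text
11.8 [0.4656 0.0929 0.0988] r 0.0661 phi 171.8 Fr 2.5464185028407496 Ft -0.9129409359494944 q6 138.43615626388217 yaw 133.54628216547286
```

Call:
move_arm:
  plan:
    - {"offset":[0.0029,-0.0114,0],"rotation":[0,0,10],"gripper":1}
    - {"offset":[0.0014,-0.0108,0],"rotation":[0,0,10],"gripper":1}
    - {"offset":[0.0032,-0.0104,0],"rotation":[0,0,10],"gripper":1}

```text
time: 12.18
tool_pos: [0.4702, 0.0601, 0.0983]
eef_rot: [[-0.959, -0.006, -0.283], [0.283, -0.0, -0.959], [0.006, -1.0, 0.002]]
contact_force: [-8.6, -2.1, 4.9]
grip_width: -0.0002
```

```bash
python3 -c "
from h import *
st()"
```

```text
12.175 [0.4702 0.0601 0.0983] r 0.0651 phi -159.0 Fr 8.774966700772191 Ft -1.1031190026673192 q6 104.45957210938074 yaw 163.5785362387427
```

Run:
```python
from h import *
orbit(range(212,212+280,10),[.0630]*28,[.4731,.0601])
```

```text
212 0.063 [0.0045, -0.01] [0.4776, 0.0501]
222 0.063 [0.0066, -0.0088] [0.4842, 0.0413]
232 0.063 [0.008, -0.0074] [0.4922, 0.0339]
242 0.063 [0.0092, -0.006] [0.5014, 0.0279]
252 0.063 [0.0101, -0.0043] [0.5115, 0.0236]
262 0.063 [0.0107, -0.0025] [0.5222, 0.0211]
272 0.063 [0.011, -0.0006] [0.5332, 0.0205]
282 0.063 [0.0109, 0.0014] [0.5441, 0.0219]
292 0.063 [0.0105, 0.0032] [0.5546, 0.0251]
302 0.063 [0.0098, 0.005] [0.5644, 0.0301]
312 0.063 [0.0088, 0.0066] [0.5732, 0.0367]
322 0.063 [0.0074, 0.008] [0.5806, 0.0447]
332 0.063 [0.006, 0.0092] [0.5866, 0.0539]
342 0.063 [0.0043, 0.0101] [0.5909, 0.064]
352 0.063 [0.0025, 0.0107] [0.5934, 0.0747]
362 0.063 [0.0006, 0.011] [0.594, 0.0857]
372 0.063 [-0.0014, 0.0109] [0.5926, 0.0966]
382 0.063 [-0.0032, 0.0105] [0.5894, 0.1071]
392 0.063 [-0.005, 0.0098] [0.5844, 0.1169]
402 0.063 [-0.0066, 0.0088] [0.5778, 0.1257]
412 0.063 [-0.008, 0.0074] [0.5698, 0.1331]
422 0.063 [-0.0092, 0.006] [0.5606, 0.1391]
432 0.063 [-0.0101, 0.0043] [0.5505, 0.1434]
442 0.063 [-0.0107, 0.0025] [0.5398, 0.1459]
452 0.063 [-0.011, 0.0006] [0.5288, 0.1465]
462 0.063 [-0.0109, -0.0014] [0.5179, 0.1451]
472 0.063 [-0.0105, -0.0032] [0.5074, 0.1419]
482 0.063 [-0.0098, -0.005] [0.4976, 0.1369]
```

Call:
move_arm:
  plan:
    - {"offset":[0.0045,-0.01,0],"rotation":[0,0,10],"gripper":1}
    - {"offset":[0.0066,-0.0087,0],"rotation":[0,0,10],"gripper":1}
    - {"offset":[0.008,-0.0075,0],"rotation":[0,0,10],"gripper":1}
    - {"offset":[0.0092,-0.006,0],"rotation":[0,0,10],"gripper":1}
    - {"offset":[0.01,-0.0043,0],"rotation":[0,0,10],"gripper":1}

```text
time: 12.8
tool_pos: [0.5107, 0.0221, 0.0988]
eef_rot: [[-0.833, -0.002, 0.553], [-0.553, -0.003, -0.833], [0.003, -1.0, 0.001]]
contact_force: [-5.4, -7.9, 3.7]
grip_width: 0.0003
```

```bash
python3 -c "
from h import *
st()"
```

```text
12.8 [0.5107 0.0221 0.0988] r 0.0647 phi -108.3 Fr 9.195685650958168 Ft -2.6312593990163853 q6 50.51983841635103 yaw -146.42272755669845
```

Call:
move_arm:
  plan:
    - {"offset":[0.0107,-0.0025,0],"rotation":[0,0,10],"gripper":1}
    - {"offset":[0.011,-0.0006,0.001],"rotation":[0,0,10],"gripper":1}
    - {"offset":[0.0109,0.0014,0],"rotation":[0,0,10],"gripper":1}
    - {"offset":[0.0105,0.0032,0],"rotation":[0,0,10],"gripper":1}
    - {"offset":[0.0098,0.005,0],"rotation":[0,0,10],"gripper":1}

```text
time: 13.42
tool_pos: [0.5657, 0.0288, 0.0997]
eef_rot: [[-0.113, 0.003, 0.994], [-0.994, -0.002, -0.113], [0.002, -1.0, 0.003]]
contact_force: [1.5, -6.3, -2.8]
grip_width: -0.0
```

Call:
move_arm:
  plan:
    - {"offset":[0.0088,0.0066,0],"rotation":[0,0,10],"gripper":1}
    - {"offset":[0.0074,0.008,0.001],"rotation":[0,0,10],"gripper":1}
    - {"offset":[0.006,0.0092,0],"rotation":[0,0,10],"gripper":1}
    - {"offset":[0.0043,0.0101,0],"rotation":[0,0,10],"gripper":1}
    - {"offset":[0.0025,0.0107,0],"rotation":[0,0,10],"gripper":1}

```text
time: 14.05
tool_pos: [0.5955, 0.0747, 0.101]
eef_rot: [[0.689, 0.005, 0.725], [-0.725, -0.001, 0.689], [0.004, -1.0, 0.003]]
contact_force: [5.2, -2.3, -3.2]
grip_width: -0.0001
```

```bash
python3 -c "
from h import *
st()"
```

```text
14.05 [0.5955 0.0747 0.101 ] r 0.0651 phi -7.8 Fr 5.446444070685926 Ft -1.5829961553034178 q6 -43.65428609406963 yaw -46.467174851236265
```

Call:
move_arm:
  plan:
    - {"offset":[0.0006,0.011,0],"rotation":[0,0,10],"gripper":1}
    - {"offset":[-0.0014,0.0109,0.001],"rotation":[0,0,10],"gripper":1}
    - {"offset":[-0.0032,0.0105,0],"rotation":[0,0,10],"gripper":1}
    - {"offset":[-0.005,0.0098,0],"rotation":[0,0,10],"gripper":1}
    - {"offset":[-0.0066,0.0088,0],"rotation":[0,0,10],"gripper":1}

```text
time: 14.68
tool_pos: [0.5796, 0.1272, 0.1022]
eef_rot: [[0.998, 0.006, -0.062], [0.062, 0.002, 0.998], [0.006, -1.0, 0.001]]
contact_force: [4.5, 2.7, -2.5]
grip_width: 0.0001
```

Call:
move_arm:
  plan:
    - {"offset":[-0.008,0.0074,0],"rotation":[0,0,10],"gripper":1}
    - {"offset":[-0.0092,0.006,0],"rotation":[0,0,10],"gripper":1}
    - {"offset":[-0.0101,0.0043,0],"rotation":[0,0,10],"gripper":1}
    - {"offset":[-0.0107,0.0025,0],"rotation":[0,0,10],"gripper":1}
    - {"offset":[-0.011,0.0006,0],"rotation":[0,0,10],"gripper":1}

```text
time: 15.3
tool_pos: [0.5296, 0.1489, 0.1024]
eef_rot: [[0.594, 0.004, -0.804], [0.804, 0.003, 0.594], [0.005, -1.0, -0.001]]
contact_force: [1.5, 6.0, 1.8]
grip_width: 0.0002
```

```bash
python3 -c "
from h import *
st()"
```

```text
15.3 [0.5296 0.1489 0.1024] r 0.0655 phi 91.3 Fr 5.98939046005914 Ft -1.6405057550549589 q6 -136.02522063525245 yaw 53.54839591071903
```

Call:
move_arm:
  plan:
    - {"offset":[-0.0109,-0.0014,0],"rotation":[0,0,10],"gripper":1}
    - {"offset":[-0.0105,-0.0032,0],"rotation":[0,0,10],"gripper":1}
    - {"offset":[-0.0098,-0.005,0],"rotation":[0,0,10],"gripper":1}
    - {"offset":[-0.016,0.026,0],"rotation":[0,0,0],"gripper":1}
    - {"offset":[0,0,0],"rotation":[0,0,-10.5],"gripper":1}

```text
time: 15.92
tool_pos: [0.4806, 0.1647, 0.1019]
eef_rot: [[0.299, 0.0, -0.954], [0.954, 0.001, 0.299], [0.001, -1.0, -0.0]]
contact_force: [1.1, 0.8, -0.3]
grip_width: 0.0001
```

Run:
```python
from h import *
st()
im=ctrl.get_image("scene")[170:240,255:355,::-1]
cv2.imwrite("pics/s5.png",cv2.resize(im,None,fx=6,fy=6,interpolation=cv2.INTER_CUBIC))
```

```text
15.925 [0.4806 0.1647 0.1019] r 0.0956 phi 121.8 Fr 0.12799267253966629 Ft -1.3569055153440934 q6 -152.37837300659194 yaw 72.59467203446474
```

View pics/s5.png

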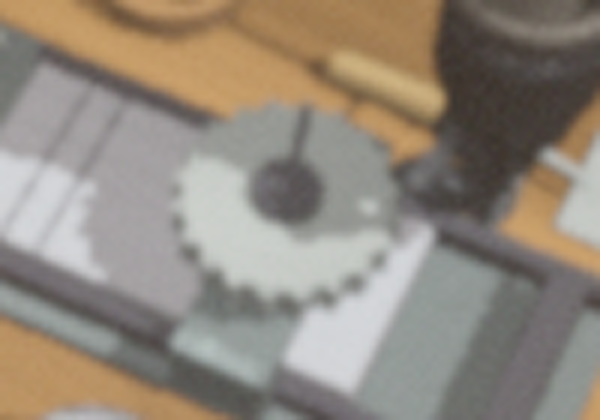

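The rib points up, tip at crop (304,108), hub at (287,188).

Run:
```python
from h import *
g=lambda u,v:(255+u/6,170+v/6)
rib2(g(304,108),g(287,188),.102);rib2(g(303,112),g(287,188),.102)
for a in (0,90,180,186,195,270): 
    u=np.radians(a+5.3); c=px2w("scene",*g(287,188),.107); p=c+np.r_[.047*np.cos(u),.047*np.sin(u),-.005]; q=w2px("scene",p); print(a,(q[0]-255)*6,(q[1]-170)*6)
```

```text
rib 0.047383149961151595 195.15215010837676
rib 0.045102961078217346 195.26123048606436
0 242.76774461230366 273.68379306651707
90 379.14089202481057 232.73297621276936
180 328.8978789787934 115.85407655629439
186 319.2265140376717 112.34055242782506
195 304.1219660020738 108.72037900763746
270 195.78072190126863 154.6690243815167
```

Call:
move_arm:
  plan:
    - {"offset":[0,0,0],"rotation":[0,0,-10.5],"gripper":1}
    - {"offset":[0,0,0],"rotation":[0,0,-10.5],"gripper":1}
    - {"offset":[0,0,0],"rotation":[0,0,-10.5],"gripper":1}
    - {"offset":[0,0,0],"rotation":[0,0,-10.5],"gripper":1}
    - {"offset":[0,0,0],"rotation":[0,0,-10.5],"gripper":1}

```text
time: 16.6
tool_pos: [0.4817, 0.1632, 0.1017]
eef_rot: [[0.94, 0.001, -0.342], [0.342, 0.0, 0.94], [0.001, -1.0, 0.0]]
contact_force: [0.7, -0.0, 0.7]
grip_width: -0.0002
```

Call:
move_arm:
  plan:
    - {"offset":[0,0,0],"rotation":[0,0,-10.5],"gripper":1}
    - {"offset":[0,0,0],"rotation":[0,0,-10.5],"gripper":1}
    - {"offset":[0,0,0],"rotation":[0,0,-10.5],"gripper":1}
    - {"offset":[0,0,0],"rotation":[0,0,-10.5],"gripper":1}
    - {"offset":[0,0,0],"rotation":[0,0,-10.5],"gripper":1}

```text
time: 17.23
tool_pos: [0.4817, 0.1631, 0.1017]
eef_rot: [[0.843, 0.001, 0.538], [-0.538, 0.0, 0.843], [0.001, -1.0, 0.001]]
contact_force: [-0.0, -0.2, 0.6]
grip_width: 0.0002
```

Call:
move_arm:
  plan:
    - {"offset":[0,0,0],"rotation":[0,0,-10.5],"gripper":1}
    - {"offset":[0,0,0],"rotation":[0,0,-10.5],"gripper":1}
    - {"offset":[0,0,0],"rotation":[0,0,-10.5],"gripper":1}
    - {"offset":[0,0,0],"rotation":[0,0,-10.5],"gripper":1}
    - {"offset":[0,0,0],"rotation":[0,0,-10.5],"gripper":1}

```text
time: 17.85
tool_pos: [0.4817, 0.1631, 0.1017]
eef_rot: [[0.087, 0.001, 0.996], [-0.996, 0.0, 0.087], [-0.0, -1.0, 0.001]]
contact_force: [-0.4, -0.1, 0.3]
grip_width: 0.0005
```

Call:
move_arm:
  plan:
    - {"offset":[0,0,0],"rotation":[0,0,-10.5],"gripper":1}
    - {"offset":[0,0,0],"rotation":[0,0,-10.5],"gripper":1}
    - {"offset":[0,0,0],"rotation":[0,0,-10.5],"gripper":1}
    - {"offset":[0,0,0],"rotation":[0,0,-10.5],"gripper":1}

```text
time: 18.35
tool_pos: [0.4817, 0.1631, 0.1017]
eef_rot: [[-0.602, 0.001, 0.798], [-0.798, 0.0, -0.602], [-0.001, -1.0, 0.001]]
contact_force: [-0.8, 0.0, 0.1]
grip_width: 0.0001
```

Run:
```python
from h import *
st()
a=np.arange(100,320,10)
orbit([100]+list(a),[.074,.070,.068,.066]+[.063]*40)
```

```text
18.35 [0.4817 0.1631 0.1017] r 0.0937 phi 121.8 Fr 0.41376793347751667 Ft 0.628122223044874 q6 47.09014009136234 yaw -127.03009026215523
100 0.074 [0.0364, -0.0068] [0.5181, 0.1563]
100 0.07 [0.0007, -0.0039] [0.5188, 0.1524]
110 0.068 [-0.0111, -0.005] [0.5077, 0.1474]
120 0.066 [-0.0097, -0.0068] [0.498, 0.1406]
130 0.063 [-0.0075, -0.0089] [0.4905, 0.1317]
140 0.063 [-0.0078, -0.0077] [0.4827, 0.124]
150 0.063 [-0.0063, -0.009] [0.4764, 0.115]
160 0.063 [-0.0046, -0.01] [0.4718, 0.105]
170 0.063 [-0.0029, -0.0106] [0.4689, 0.0944]
180 0.063 [-0.0009, -0.0109] [0.468, 0.0835]
190 0.063 [0.0009, -0.011] [0.4689, 0.0725]
200 0.063 [0.0029, -0.0106] [0.4718, 0.0619]
210 0.063 [0.0046, -0.0099] [0.4764, 0.052]
220 0.063 [0.0063, -0.009] [0.4827, 0.043]
230 0.063 [0.0078, -0.0078] [0.4905, 0.0352]
240 0.063 [0.009, -0.0063] [0.4995, 0.0289]
250 0.063 [0.0099, -0.0046] [0.5094, 0.0243]
260 0.063 [0.0107, -0.0029] [0.5201, 0.0214]
270 0.063 [0.0109, -0.0009] [0.531, 0.0205]
280 0.063 [0.0109, 0.0009] [0.5419, 0.0214]
290 0.063 [0.0106, 0.0029] [0.5525, 0.0243]
300 0.063 [0.01, 0.0046] [0.5625, 0.0289]
310 0.063 [0.009, 0.0063] [0.5715, 0.0352]
```

Call:
move_arm:
  plan:
    - {"offset":[0.0364,-0.0068,0],"rotation":[0,0,10],"gripper":1}
    - {"offset":[0.0007,-0.0039,0],"rotation":[0,0,0],"gripper":1}
    - {"offset":[-0.0111,-0.005,0],"rotation":[0,0,10],"gripper":1}
    - {"offset":[-0.0097,-0.0068,0],"rotation":[0,0,10],"gripper":1}
    - {"offset":[-0.0075,-0.0089,0],"rotation":[0,0,10],"gripper":1}

```text
time: 18.98
tool_pos: [0.4877, 0.1332, 0.1013]
eef_rot: [[0.06, -0.003, 0.998], [-0.998, 0.003, 0.06], [-0.003, -1.0, -0.003]]
contact_force: [-6.7, 13.6, 3.1]
grip_width: -0.0
```

```bash
python3 -c "
from h import *
st()"
```

```text
18.975 [0.4877 0.1332 0.1013] r 0.0659 phi 131.1 Fr 14.709659702025792 Ft -3.889608751954805 q6 2.8741745983125737 yaw -86.58078699784231
```

Call:
move_arm:
  plan:
    - {"offset":[-0.0078,-0.0077,0],"rotation":[0,0,10],"gripper":1}
    - {"offset":[-0.0063,-0.009,0],"rotation":[0,0,10],"gripper":1}
    - {"offset":[-0.0046,-0.01,0],"rotation":[0,0,10],"gripper":1}
    - {"offset":[-0.0029,-0.0106,0],"rotation":[0,0,10],"gripper":1}
    - {"offset":[-0.0009,-0.0109,0],"rotation":[0,0,10],"gripper":1}

```text
time: 19.6
tool_pos: [0.4647, 0.0837, 0.1013]
eef_rot: [[0.804, -0.004, 0.595], [-0.595, 0.001, 0.804], [-0.004, -1.0, -0.002]]
contact_force: [-4.6, 2.8, 3.2]
grip_width: -0.0001
```

```bash
python3 -c "
from h import *
st()"
```

```text
19.6 [0.4647 0.0837 0.1013] r 0.0663 phi 179.8 Fr 4.604058132594815 Ft -2.760318410057805 q6 -52.66609140216657 yaw -36.52740885749171
```

Call:
move_arm:
  plan:
    - {"offset":[0.0009,-0.011,0],"rotation":[0,0,10],"gripper":1}
    - {"offset":[0.0029,-0.0106,0],"rotation":[0,0,10],"gripper":1}
    - {"offset":[0.0046,-0.0099,0.001],"rotation":[0,0,10],"gripper":1}
    - {"offset":[0.0063,-0.009,0],"rotation":[0,0,10],"gripper":1}
    - {"offset":[0.0078,-0.0078,0],"rotation":[0,0,10],"gripper":1}

```text
time: 20.23
tool_pos: [0.4873, 0.0346, 0.1018]
eef_rot: [[0.972, -0.006, -0.233], [0.233, -0.0, 0.972], [-0.006, -1.0, 0.001]]
contact_force: [-4.8, -1.5, 0.6]
grip_width: -0.0003
```

Call:
move_arm:
  plan:
    - {"offset":[0.009,-0.0063,0],"rotation":[0,0,10],"gripper":1}
    - {"offset":[0.0099,-0.0046,0],"rotation":[0,0,10],"gripper":1}
    - {"offset":[0.0107,-0.0029,0],"rotation":[0,0,10],"gripper":1}
    - {"offset":[0.0109,-0.0009,0],"rotation":[0,0,10],"gripper":1}

```text
time: 20.72
tool_pos: [0.5291, 0.0185, 0.1022]
eef_rot: [[0.595, -0.003, -0.804], [0.804, -0.003, 0.595], [-0.004, -1.0, 0.001]]
contact_force: [-3.7, -8.8, 1.6]
grip_width: -0.0001
```

Run:
```python
from h import *
st()
im=ctrl.get_image("scene")[170:240,255:355,::-1]
st()
cv2.imwrite("pics/s6.png",cv2.resize(im,None,fx=6,fy=6,interpolation=cv2.INTER_CUBIC))
```

```text
20.725 [0.5291 0.0185 0.1022] r 0.065 phi -91.7 Fr 8.938196144547193 Ft -3.389420417227135 q6 -149.55211374894125 yaw 53.47547377279894
20.775 [0.5308 0.0183 0.1024] r 0.0652 phi -90.2 Fr 8.843863458559603 Ft -1.8512796730468413 q6 -149.9812168079258 yaw 53.89466911910964
```

View pics/s6.png

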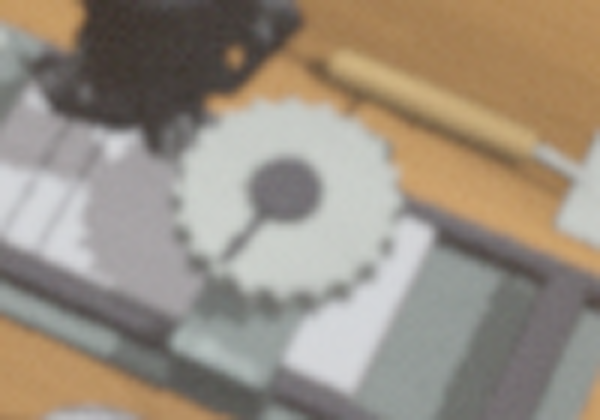

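The rib tip is at crop (226,257) and the hub at (287,188), a little short of two turns.

Run:
```python
from h import *
g=lambda u,v:(255+u/6,170+v/6)
rib2(g(226,257),g(287,188),.103);rib2(g(226,257),g(287,190),.103)
for (u,v) in [((226),(257))]: pass
for z in (.1,.103):rib2((255+330/8,170+362/8),(255+380/8,170+262/8),.096)
orbit([280,285,290],[.063]*3,[.531,.0205])
# automatic rib direction: dark pixels between hub and rim, in s6
im=ctrl.get_image("scene")
best=[]
hub=px2w("scene",*g(287,188),.108)
G=cv2.cvtColor(im,cv2.COLOR_RGB2GRAY).astype(np.float32)
for a in np.arange(330,370,1.):
    t=np.radians(a+5.3);v=[]
    for r in np.linspace(.022,.042,12):
        q=w2px("scene",[hub[0]+r*np.cos(t),hub[1]+r*np.sin(t),.103]);v.append(cv2.getRectSubPix(G,(1,1),q)[0,0])
    best.append((np.mean(v),a))
print(sorted(best)[:6])
```

```text
rib 0.04388586696950917 346.0229298064299
rib 0.04306579512988322 345.12966971550605
rib 0.04079079733838473 0.5084642083469415
rib 0.04079079733838473 0.5084642083469415
280 0.063 [0.0109, 0.001] [0.5419, 0.0215]
285 0.063 [0.0054, 0.0011] [0.5473, 0.0226]
290 0.063 [0.0052, 0.0017] [0.5525, 0.0243]
[(np.float32(144.93858), np.float64(344.0)), (np.float32(145.83168), np.float64(343.0)), (np.float32(146.07639), np.float64(345.0)), (np.float32(148.42249), np.float64(342.0)), (np.float32(149.1241), np.float64(346.0)), (np.float32(152.34314), np.float64(341.0))]
```

Call:
move_arm:
  plan:
    - {"offset":[0.0109,0.001,0],"rotation":[0,0,10],"gripper":1}
    - {"offset":[0.0052,0.001,0],"rotation":[0,0,5],"gripper":1}
    - {"offset":[0,0,0],"rotation":[0,0,0],"gripper":1}

```text
time: 21.2
tool_pos: [0.5468, 0.0203, 0.1025]
eef_rot: [[0.371, 0.001, -0.928], [0.928, -0.003, 0.371], [-0.003, -1.0, -0.002]]
contact_force: [2.3, -9.5, -0.3]
grip_width: -0.0001
```

```bash
cat >> h.py <<'E'
def autorib(im,hz,hubpx=(255+287/6,170+188/6)):
    hub=px2w("scene",*hubpx,hz);G=cv2.cvtColor(im,cv2.COLOR_RGB2GRAY).astype(np.float32);b=[]
    for a in np.arange(-30,40,.5):
        t=np.radians(a+5.3)
        b.append((np.mean([cv2.getRectSubPix(G,(1,1),w2px("scene",[hub[0]+r*np.cos(t),hub[1]+r*np.sin(t),hz-.005]))[0,0] for r in np.linspace(.022,.042,12)]),a))
    b=np.array(b);w=np.clip(np.sort(b[:,0])[12]-b[:,0],0,None);print("auto rib",(w*b[:,1]).sum()/w.sum(),b[:,0].min())
E
python3 - <<'E'
from h import *
st();im=ctrl.get_image("scene");cv2.imwrite("pics/s7raw.png",im[:,:,::-1])
autorib(cv2.imread("pics/scene0.png")[:,:,::-1],.102,(255+380/8,170+262/8));autorib(im,.108)
autorib(im,.108,(255+288/6,170+190/6))
E
```

```text
21.2 [0.5468 0.0203 0.1025] r 0.0651 phi -76.0 Fr 9.814271591126088 Ft -0.11409271524060394 q6 -163.88056913525065 yaw 68.19236395853297
auto rib -3.600887788019122 142.3910675048828Traceback (most recent call last):
  File "<stdin>", line 3, in <module>
  File "h.py", line 27, in autorib
    b.append((np.mean([cv2.getRectSubPix(G,(1,1),w2px("scene",[hub[0]+r*np.cos(t),hub[1]+r*np.sin(t),hz-.005]))[0,0] for r in np.linspace(.022,.042,12)]),a))
                                                 ~~~~^^^^^^^^^^^^^^^^^^^^^^^^^^^^^^^^^^^^^^^^^^^^^^^^^^^^^^^^^
  File "h.py", line 8, in w2px
    m=ctrl.camera_model(n);T=np.array(m["world_from_camera"]);c=T[:3,:3].T@(np.array(p)-T[:3,3])
ValueError: time passes only in moves, steps and waits
```

```bash
sed -i 's/m=ctrl.camera_model(n)/m=cm(n)/; 2a import functools\ncm=functools.lru_cache(ctrl.camera_model)' h.py
python3 - <<'E'
from h import *
a=cv2.imread("pics/scene0.png")[:,:,::-1];im=cv2.imread("pics/s7raw.png")[:,:,::-1]
autorib(a,.102,(255+380/8,170+262/8));autorib(a,.102,(255+380/8,170+264/8));autorib(im,.108)
autorib(im,.108,(255+288/6,170+190/6))
st()
c=im[170:240,255:355,::-1];cv2.imwrite("pics/s7.png",np.hstack([cv2.resize(x,None,fx=4,fy=4,interpolation=cv2.INTER_CUBIC) for x in (a[170:240,255:355,::-1],c)]))
E
```

```text
auto rib -3.600887788019122 142.3910675048828
auto rib -4.162059434194136 142.6710205078125
auto rib -1.7367003670572794 150.83375549316406
auto rib -3.1910321247982973 151.70822143554688
21.25 [0.5467 0.0203 0.1026] r 0.0651 phi -76.0 Fr 9.421368145205816 Ft -1.055220688835335 q6 -163.83796289403836 yaw 68.14910816466633
```

View pics/s7.png

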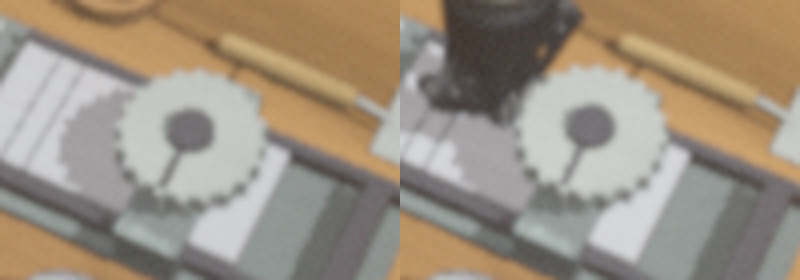

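Side by side, the rib in the right image lies where it did at the start (left) to within 1–2°, so the collar is at two turns. Now I leave the rim radially and go to the bar's free end.

Call:
move_arm:
  plan:
    - {"offset":[0.008,-0.03,0],"rotation":[0,0,0],"gripper":1}
    - {"offset":[-0.001,-0.016,0],"rotation":[0,0,-10.5],"gripper":1}
    - {"offset":[-0.001,-0.016,0],"rotation":[0,0,-10.5],"gripper":1}
    - {"offset":[-0.001,-0.016,0],"rotation":[0,0,-10.5],"gripper":1}
    - {"offset":[-0.001,-0.016,0],"rotation":[0,0,-10.5],"gripper":1}

```text
time: 21.88
tool_pos: [0.55, -0.0721, 0.1024]
eef_rot: [[0.901, -0.0, -0.435], [0.435, 0.0, 0.901], [-0.0, -1.0, 0.001]]
contact_force: [1.0, 1.0, 0.2]
grip_width: -0.0002
```

Call:
move_arm:
  plan:
    - {"offset":[-0.001,-0.016,0],"rotation":[0,0,-10.5],"gripper":1}
    - {"offset":[-0.002,-0.016,0],"rotation":[0,0,-10.3],"gripper":1}
    - {"offset":[0,0,0],"rotation":[0,0,0],"gripper":1}

```text
time: 22.25
tool_pos: [0.5471, -0.1044, 0.1024]
eef_rot: [[0.996, -0.0, -0.092], [0.092, 0.0, 0.996], [-0.0, -1.0, 0.0]]
contact_force: [-0.0, -0.1, -0.3]
grip_width: -0.0004
```

Run:
```python
from h import *
st()
im=ctrl.get_image("scene");cv2.imwrite("pics/s8raw.png",im[:,:,::-1]);autorib(im,.108)
c=im[165:240,225:345,::-1];cv2.imwrite("pics/s8.png",cv2.resize(c,None,fx=6,fy=6,interpolation=cv2.INTER_CUBIC))
```

```text
22.25 [ 0.5471 -0.1044  0.1024] r 0.1886 phi -85.1 Fr 0.1458677252033068 Ft -0.03738704081711757 q6 -113.98054982907543 yaw 5.2764838402075265
auto rib -1.7762909209651465 151.3369598388672
```

View pics/s8.png

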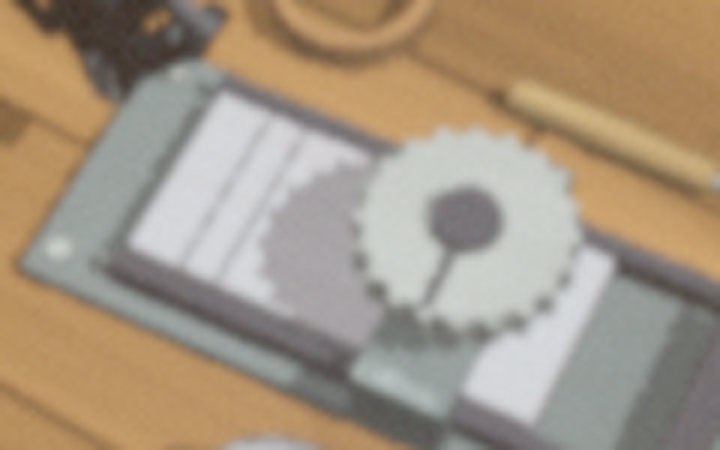

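The tip is over the base plate beyond the bar's free end and the collar is unchanged. I descend and push.

Call:
move_arm:
  plan:
    - {"offset":[0,0,-0.02],"rotation":[0,0,0],"gripper":1}
    - {"offset":[0,0,-0.02],"rotation":[0,0,0],"gripper":1}
    - {"offset":[0,0,-0.019],"rotation":[0,0,0],"gripper":1}

```text
time: 22.68
tool_pos: [0.5472, -0.1029, 0.0428]
eef_rot: [[0.995, -0.0, -0.096], [0.096, 0.0, 0.995], [-0.0, -1.0, 0.0]]
contact_force: [-0.7, 0.5, -0.3]
grip_width: -0.0001
```

Call:
move_arm:
  plan:
    - {"offset":[-0.0009,0.01,0],"rotation":[0,0,0],"gripper":1}
    - {"offset":[-0.0009,0.01,0],"rotation":[0,0,0],"gripper":1}
    - {"offset":[-0.0009,0.01,0],"rotation":[0,0,0],"gripper":1}

```text
time: 23.05
tool_pos: [0.545, -0.0735, 0.0442]
eef_rot: [[0.996, 0.001, -0.092], [0.092, -0.001, 0.996], [0.001, -1.0, -0.001]]
contact_force: [0.7, -4.2, -0.5]
grip_width: -0.0002
```

Call:
move_arm:
  plan:
    - {"offset":[-0.0009,0.01,0],"rotation":[0,0,0],"gripper":1}
    - {"offset":[-0.0009,0.01,0],"rotation":[0,0,0],"gripper":1}
    - {"offset":[-0.0009,0.01,-0.001],"rotation":[0,0,0],"gripper":1}

```text
time: 23.42
tool_pos: [0.5425, -0.0435, 0.0432]
eef_rot: [[0.996, 0.002, -0.09], [0.09, -0.0, 0.996], [0.002, -1.0, -0.001]]
contact_force: [-0.2, -4.1, 6.8]
grip_width: -0.0002
```

Call:
move_arm:
  plan:
    - {"offset":[-0.0004,0.004,0],"rotation":[0,0,0],"gripper":1}
    - {"offset":[-0.0004,0.004,0],"rotation":[0,0,0],"gripper":1}
    - {"offset":[0,0,0],"rotation":[0,0,0],"gripper":1}

```text
time: 23.8
tool_pos: [0.5413, -0.0356, 0.0425]
eef_rot: [[0.996, 0.001, -0.09], [0.09, 0.0, 0.996], [0.001, -1.0, 0.0]]
contact_force: [1.2, -1.7, 2.0]
grip_width: 0.0004
```

Call:
move_arm:
  plan:
    - {"offset":[-0.0003,0.003,0],"rotation":[0,0,0],"gripper":1}
    - {"offset":[-0.0003,0.003,0],"rotation":[0,0,0],"gripper":1}
    - {"offset":[-0.0003,0.003,0],"rotation":[0,0,0],"gripper":1}
    - {"offset":[0,0,0],"rotation":[0,0,0],"gripper":1}

```text
time: 24.3
tool_pos: [0.5406, -0.028, 0.0425]
eef_rot: [[0.996, 0.001, -0.091], [0.091, -0.002, 0.996], [0.001, -1.0, -0.002]]
contact_force: [1.2, -8.7, 2.6]
grip_width: 0.0
```

Run:
```python
from h import *
im=ctrl.get_image("scene");cv2.imwrite("pics/s9raw.png",im[:,:,::-1]);autorib(im,.108)
```

```text
auto rib -1.743688598909997 150.16432189941406
```

Call:
move_arm:
  plan:
    - {"offset":[-0.0002,0.002,0],"rotation":[0,0,0],"gripper":1}
    - {"offset":[-0.0002,0.002,0],"rotation":[0,0,0],"gripper":1}
    - {"offset":[0,0,0],"rotation":[0,0,0],"gripper":1}

```text
time: 24.72
tool_pos: [0.5407, -0.0273, 0.0426]
eef_rot: [[0.996, 0.002, -0.091], [0.091, -0.006, 0.996], [0.001, -1.0, -0.006]]
contact_force: [1.0, -25.0, 2.3]
grip_width: -0.0005
```

Force rose to 25 N with no travel, so the bar is on the stop. I back away and check.

Call:
move_arm:
  plan:
    - {"offset":[0.0025,-0.027,0],"rotation":[0,0,0],"gripper":1}
    - {"offset":[0.0018,-0.02,0.01],"rotation":[0,0,0],"gripper":1}
    - {"offset":[0.002,-0.02,0.05],"rotation":[0,0,0],"gripper":1}
    - {"offset":[0,-0.03,0.05],"rotation":[0,0,0],"gripper":1}
    - {"offset":[0,0,0],"rotation":[0,0,0],"gripper":1}

```text
time: 25.35
tool_pos: [0.548, -0.1222, 0.1567]
eef_rot: [[0.996, 0.008, -0.088], [0.088, -0.003, 0.996], [0.007, -1.0, -0.003]]
contact_force: [0.2, 0.3, -0.5]
grip_width: 0.0
```

Run:
```python
from h import *
st()
im=ctrl.get_image("scene");autorib(im,.108)
c=im[140:290,205:405,::-1];cv2.imwrite("pics/s10.png",cv2.resize(c,None,fx=4,fy=4,interpolation=cv2.INTER_CUBIC))
```

```text
25.35 [ 0.548  -0.1222  0.1567] r 0.2064 phi -85.3 Fr -0.25855364306395767 Ft 0.20825653078990783 q6 -115.45253202066827 yaw 5.0417018209041595
auto rib -1.6343931008586503 152.0260772705078
```

View pics/s10.png

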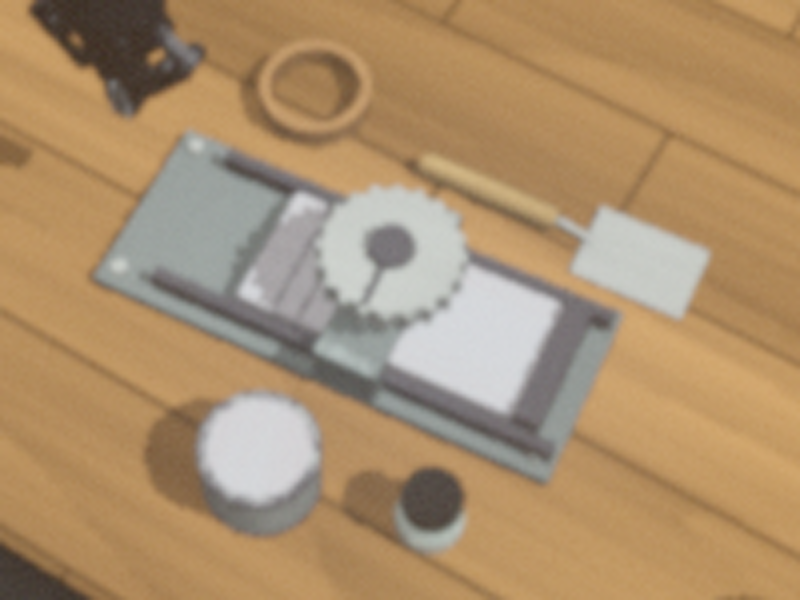

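The bar meets the stop with no gap (crop 540,360), the rib is at its starting direction, and the loose items are undisturbed. The arm is clear of everything, so I hand in.

```bash
python3 -c "
from cell import ctrl
print(ctrl.close_job())"
```

```text
the job is handed in; nothing more can be done
None
```

The job is done and handed in at about 25.4 s. I turned the collar two full turns counter-clockwise with the closed fingertips against the rim ridges, in three strokes. Then I pushed the bar by its free end to the stop and backed the arm clear.

Last checks:
- **Collar:** the three strokes moved it to about 239°, then 555°, then 720°. The rib is back at its starting direction to within about 2°, before and after the push. The image rib reader itself reads 2–4° low at a known zero, so I compared it with the start picture rather than trusting its absolute value.
- **Guide bar:** it moved at about 4 N. At the end the force rose to 25 N with no further travel, and the last picture shows no gap at the stop.
- **Loose items:** the tape, knife, tin and jar look undisturbed in the last picture. The wash bottle, pot and wrench were outside it and I did not check them again, but the arm stayed well away from them.
- **Disagreement:** the two cameras placed the collar axis about 6 mm apart. I used a value between them, corrected by the contact forces. Measured side loads on the rim stayed at or below about 17 N.

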